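# Tip the front row of boxes off a counting tray

### The job

Carry the blue counting tray by its overhead carrying bar to the wooden tipping stand and set it down with its front foot snug against the middle of the metal stop bar, nose over the yellow bin and all four boxes still aboard, then let go. Take it again by the low bar at its rear and raise that end slowly, the front foot staying against the stop, until both red boxes of the front row have slid into the bin; the two green boxes must stay behind the raised lip in the tray. Lower the tray level on the stand again, against the stop, and let go, leaving the bin, the pot, the bead cup and the pliers where they are.

Things in the scene. Friction and masses are not known exactly. Their poses are not given: they have to be found in the camera images.
- counting_tray: Loose blue tray, 0.35 kg empty (varies). Origin at the height of its feet's undersides, mid-length; x from the open nose to the rear, z up. Floor x -84 to +80, 118 mm wide, its top at z 20; side walls to z 42, rear wall to z 44, 3 mm divider along the middle, nose end open. Two cross feet 16 mm high, 104 mm wide, at x = -60 to -50 and 50 to 60; the nose overhangs the front foot by 24 mm.
- raised_lip (a point): Crest of the raised lip across the tray's floor between the rows (tray x = -3 mm, z = 25.5 mm), 5.5 mm above the floor; steep towards the nose, its back slopes at 25 degrees. Friction of the boxes varies: they start to slide at a tilt of some 17 to 27 degrees; above about 35 degrees the green row may ride over the lip.
- carry_handle (a point): Middle of the tray's overhead carrying bar: round steel, 12 mm thick, 119 mm long, along the tray's y; 92 mm above the tray's origin, at x = +3; open space round it (box tops at most 52 mm above the tray's origin). The loaded tray hangs almost level from it.
- rear_bar: Middle of the low round steel bar at the rear of the tray, fixed to it: 12 mm thick, 90 mm long, along the tray's y, 130 mm behind and 50 mm above the tray's origin; 44 mm clear between it and the rear wall, free below. Being round it can turn between the fingers as the tray tilts.
- foot_edge (a point): Middle of the lower front edge of the tray's front foot (tray x = -60 mm, z = 0), about which the tray tips; axes as the tray's.
- tipping_stand: Fixed wooden stand, origin on the table under it; x points from the stop side to the rear, z up. Deck 70 mm above the table, x = -60 to +85 mm, 150 mm wide. Its y axis runs along the stop. A tray seated against the stop has its origin at x = 0, z = 70 mm in this frame, with the same axes.
- stop_middle (a point): Middle of the foot of the stop bar's rear face, at deck height (stand x = -60 mm, z = 70 mm); axes as the stand's. The metal bar is 6 mm thick, 8 mm above the deck, 150 mm long; the tray's foot comes against its rear (+x) face. The loaded tray's feet drag on the deck with about 3 to 6 N, so more than that, up to some 15 N, is needed to push it home.
- catch_bin: Loose yellow open bin in front of the stop, 190 (x) by 165 (y) by 50 mm high, walls 4 mm, inner floor 12 mm above the table, 0.6 kg; origin at the centre of its underside, axes about as the stand's.
- red_box_1: Dark red lidded card box, 50 x 70 x 27 mm (its x, y, z), 0.05 kg, origin at the centre of its underside; in the front row of the tray, long side along the tray, at tray x about -44 mm.
- red_box_2: Dark red lidded card box, 50 x 70 x 27 mm (its x, y, z), 0.05 kg, origin at the centre of its underside; in the front row of the tray, long side along the tray, at tray x about -44 mm.
- green_box_1: Dark green lidded card box, 45 x 62 x 31 mm (its x, y, z), 0.05 kg, origin at the centre of its underside; in the back row behind the raised lip, long side along the tray, at tray x about +43 mm.
- green_box_2: Dark green lidded card box, 45 x 62 x 31 mm (its x, y, z), 0.05 kg, origin at the centre of its underside; in the back row behind the raised lip, long side along the tray, at tray x about +43 mm.
- pot: White screw pot, 45 mm across, 38 mm high, loose on the table, bystander; origin under its centre.
- bead_cup: Green round bead cup, 56 mm across, 21 mm high, loose, bystander; origin under its centre.
- pliers: Blue-handled pliers, 142 mm long (along their y), 46 mm wide, 12 mm high, loose, bystander; origin under their middle.
There are look-alikes about, which are no part of the job. Leave any orange or purple look-alike of the green_box_1 alone.

How it is judged (in metres and radians):
On the way, in this order (a step that is already met when the one before it is completed fails the run):
1. the loaded tray stands level on the stand, front foot against the stop, let go, all four boxes aboard (x of foot_edge in the frame of stop_middle between -0.004 and 0.005 m and y of foot_edge in the frame of stop_middle between -0.02 and 0.02 m and z of foot_edge in the frame of stop_middle between -0.004 and 0.006 m and angle between counting_tray's own z axis and vertical below 0.06 rad and contact force between the fingers and counting_tray below 0.05 N and linear speed of counting_tray below 0.02 m/s and x of red_box_1 in the frame of counting_tray between -0.062 and -0.03 m and y of red_box_1 in the frame of counting_tray between -0.045 and 0.045 m and z of red_box_1 in the frame of counting_tray between 0.01 and 0.035 m and x of red_box_2 in the frame of counting_tray between -0.062 and -0.03 m and y of red_box_2 in the frame of counting_tray between -0.045 and 0.045 m and z of red_box_2 in the frame of counting_tray between 0.01 and 0.035 m and x of green_box_1 in the frame of counting_tray between 0.03 and 0.056 m and y of green_box_1 in the frame of counting_tray between -0.045 and 0.045 m and z of green_box_1 in the frame of counting_tray between 0.01 and 0.035 m and x of green_box_2 in the frame of counting_tray between 0.03 and 0.056 m and y of green_box_2 in the frame of counting_tray between -0.045 and 0.045 m and z of green_box_2 in the frame of counting_tray between 0.01 and 0.035 m), for 0.3 s.
2. the tray is tipped by its rear bar, front foot against the stop (x of foot_edge in the frame of stop_middle between -0.004 and 0.01 m and y of foot_edge in the frame of stop_middle between -0.02 and 0.02 m and z of foot_edge in the frame of stop_middle between -0.004 and 0.006 m and angle between counting_tray's own z axis and vertical above 0.17 rad and contact force between the fingers and rear_bar above 0.3 N), for 0.1 s.
3. both red boxes have dropped into the bin (x of red_box_1 in the frame of catch_bin between -0.096 and 0.096 m and y of red_box_1 in the frame of catch_bin between -0.083 and 0.083 m and z of red_box_1 in the frame of catch_bin between -0.005 and 0.075 m and x of red_box_2 in the frame of catch_bin between -0.096 and 0.096 m and y of red_box_2 in the frame of catch_bin between -0.083 and 0.083 m and z of red_box_2 in the frame of catch_bin between -0.005 and 0.075 m), for 0.2 s.
At the end, for the whole second after the job is handed in: Both red boxes lie in the bin (below 75 mm), both green boxes in the tray behind the lip; the tray is level (0.06 rad) on the stand, front foot within 10 mm of the stop and 20 mm of its middle; all at rest and released (all of step 3 and x of green_box_1 in the frame of counting_tray between 0.03 and 0.056 m and y of green_box_1 in the frame of counting_tray between -0.045 and 0.045 m and z of green_box_1 in the frame of counting_tray between 0.01 and 0.035 m and x of green_box_2 in the frame of counting_tray between 0.03 and 0.056 m and y of green_box_2 in the frame of counting_tray between -0.045 and 0.045 m and z of green_box_2 in the frame of counting_tray between 0.01 and 0.035 m and x of foot_edge in the frame of stop_middle between -0.004 and 0.01 m and y of foot_edge in the frame of stop_middle between -0.02 and 0.02 m and z of foot_edge in the frame of stop_middle between -0.004 and 0.006 m and angle between counting_tray's own z axis and vertical below 0.06 rad and contact force between the fingers and counting_tray below 0.05 N and linear speed of each of counting_tray, red_box_1, red_box_2, green_box_1, green_box_2 below 0.02 m/s); the robot touches nothing.
It fails at once if a green box leaves the tray's back row (not ((x of green_box_1 in the frame of counting_tray between 0.024 and 0.06 m and y of green_box_1 in the frame of counting_tray between -0.045 and 0.045 m and z of green_box_1 in the frame of counting_tray between 0.01 and 0.035 m)) or not ((x of green_box_2 in the frame of counting_tray between 0.024 and 0.06 m and y of green_box_2 in the frame of counting_tray between -0.045 and 0.045 m and z of green_box_2 in the frame of counting_tray between 0.01 and 0.035 m))).
It fails at once if the pot, the bead cup or the pliers are shifted by more than 30 mm (distance of any of pot, bead_cup, pliers from where it was at the start of the episode above 0.03 m).
It fails at once if the bin is pushed away by more than 40 mm (distance of catch_bin from where it was at the start of the episode above 0.04 m).
It also fails if it takes over 69 s, if anything falls off the work surface, if the arm or the gripper's body presses on something with over 40 N, if the wrist force passes 120 N, or if a joint passes its speed limit or range.

### The arm

A 6-joint arm with a two-finger parallel gripper is mounted at the origin on a cart in front of the work surface, level with it; the furniture and walls round the work are solid. World frame = base frame: x ahead of the robot, y to its left, z up, the work surface at z = 0. Lengths are in m, angles in degrees, forces in N, time in s.
With the tool pointing down it reaches from about 0.25 to 0.8 m from the base axis. Payload 3.9 kg.
Tool frame: the origin (TCP) lies midway between the tips of the shut fingers; the grasp point (between the pads) lies 19 mm behind it; z points along the fingers, y is the line along which they close (so a half turn about z gives the same grasp; the last joint's range is limited). The gripper opens to 85 mm and grips with 20 to 120 N. Pads are 22 mm wide; open, the fingers measure 114 mm over their backs; the gripper's body (76 mm by 85 mm) begins 54 mm behind the grasp point. The pads swing forward as they close: fully open they stand 13 mm farther back than shut.
Start: joints at [76.776, 14.897, -7.913, 67.191, 0, 90], TCP at [0.12, 0.511, 0.196] pointing down, gripper open.
Joint ranges: [-159.42, 159.42], [-47.68, 98.78], [-73.54, 78.23], [-108.79, 121.32], [-90, 84.71], [-180, 180]. Speed limits (degrees/s): [147.25, 147.25, 180, 180, 180, 180].

### API

Orientations are given as [roll, pitch, yaw] about the fixed x, y, z axes, in that order (R = Rz(yaw) Ry(pitch) Rx(roll)).
In Python, from station import r gives the robot as it stands. The module is installed in compiled form; this text tells all that it offers.
- The arm moves only by the tool send_rows, never from a script. Its argument "rows" is one flat list of numbers, 7 for each row, row after row: the turn, a rotation vector about the tool's x, y, z in degrees, then the shift along the tool's x, y, z in cm, then the opening, from 0 (shut) to 1 (fully open). In form: [ax, ay, az, x, y, z, claw, ax, ay, az, x, y, z, claw, ...]. A call has 1 to 12 rows; each row shifts and turns the commanded pose from where the row before left it, along the tool's axes as they then stand; what a row does not reach is not made up. A row lasts 1/8 s, in which the tool goes at most 62.5 mm and 10.7 degrees, less where a joint would pass 70% of its speed; a pose out of reach is approached as far as the arm can. A call is refused whole if a number of a shift passes 6.25 or a number of a turn 10.7, either way. A call with a gripper value outside its range is refused whole. The fingers move at their own pace and stop on an object; "newtons" is the grip in N (left out, the last holds). Time passes only in rows, so rows that do not move let the fingers close. It gives the time, the measured TCP pose, the force, the opening and the grip force at its end, in the units of the state.
- r.get_obs(): the state, without advancing time (a new reading comes with each control period).
- r.snapshot(name): name is "side" or "top" or "wrist"; returns the picture (400x640x3 uint8, blue, green, red); there is no depth.
- r.get_calibration(name): a dict with "vfov" (degrees; the focal length in pixels is half the picture's height over the tangent of half this angle, whatever the lens; pixels are square), "cx", "cy" (the principal point, pixels), "distortion" ([k1, k2, p1, p2, k3] as OpenCV has them; the pictures are not rectified), "rvec" (rotation vector, rad) and "tvec" (3), from world to camera coordinates, as OpenCV has them. Camera axes: x right, y down, z forward; pixel columns grow to the right and rows downward; lengths in m; the calibration is good to about 2 mm. A picture is of the moment at which its call begins: read the wrist's pose just before it. get_calibration takes no time and is no camera call; for the wrist camera it gives the pose at the moment of the call.
- r.job_done(): hands the job in; it is judged then, once.
The state is a dict: "time": time; "joint_positions": joint angles; "joint_velocities": joint speeds; "tau": joint torques, N m; "ee_pos": TCP position; "eef_rot": TCP orientation; "wrist_force": force on the tool from outside, world axes, zero at the start; "ft_torque": the same for the moment, N m; "opening": finger opening in m; "grasp_force": force on a finger pad.
Only numpy, scipy, OpenCV 4.12 (cv2) and the standard library are available. Lean on these libraries where they do the work, as an engineer would, in place of code of your own. Each camera call takes 0.05 s, during which the arm holds its last target. There are 200 camera calls.

## Working session

There is one attempt and no reset: what is moved stays moved. The work goes in short steps, Python scripts to look and compute and a tool call to move; the robot and the scene stay as the last step left them, time stands still between calls to the robot, and variables do not carry over. Pictures are saved under pics/ and viewed, at most 10 in all, crops included, and the job is handed in when it is done.

Besides the shell and the picture viewer there is one more tool, called after "Emit:" as name(argument=value, ...) on one line, values as JSON. send_rows: Moves the arm, as the interface text tells. Its arguments: {"type":"object","properties":{"rows":{"type":"array"},"newtons":{"type":"number"}},"required":["rows"]}

```bash
mkdir -p pics
python3 - <<'E'
from station import r
import cv2,numpy as np
o=r.get_obs();print({k:np.round(v,3).tolist() for k,v in o.items()})
a=r.snapshot("top");b=r.snapshot("side")
cv2.imwrite('pics/top.png',a);cv2.imwrite('pics/side.png',b)
for n in("top","side","wrist"):print(n,r.get_calibration(n))
E
```

```text
{'time': 0.0, 'joint_positions': [76.778, 14.937, -7.987, 67.189, -0.0, 90.001], 'joint_velocities': [-0.114, 0.054, 0.023, 0.041, 0.05, 0.052], 'tau': [-0.001, -40.568, 25.392, 0.019, -0.0, -0.0], 'ee_pos': [0.12, 0.51, 0.195], 'eef_rot': [-179.886, 0.0, 166.777], 'wrist_force': [0.43, 0.548, -0.316], 'ft_torque': [-0.031, -0.03, -0.007], 'grasp_force': 0.0, 'opening': 0.085}
top {'vfov': 46.08073323850352, 'cx': 314.26863912745074, 'cy': 199.80788491529805, 'distortion': array([0.00985203, 0.        , 0.        , 0.        , 0.        ]), 'rvec': array([ 2.1748239 , -2.16247339,  0.08017895]), 'tvec': array([0.15453817, 0.55773514, 1.24770597])}
side {'vfov': 52.985250734199255, 'cx': 312.26231463370505, 'cy': 199.37460630698052, 'distortion': array([-0.00741527,  0.        ,  0.        ,  0.        ,  0.        ]), 'rvec': array([ 0.0660133 ,  2.7393541 , -1.47841145]), 'tvec': array([ 0.56523875, -0.01840856,  1.30744452])}
wrist {'vfov': 60.78268681556194, 'cx': 322.2823820620493, 'cy': 199.17235863619703, 'distortion': array([-0.06608284,  0.        ,  0.        ,  0.        ,  0.        ]), 'rvec': array([-2.26504089, -1.7942024 , -0.27231657]), 'tvec': array([-0.52406982, -0.03893347,  0.3805706 ])}
```

View pics/top.png

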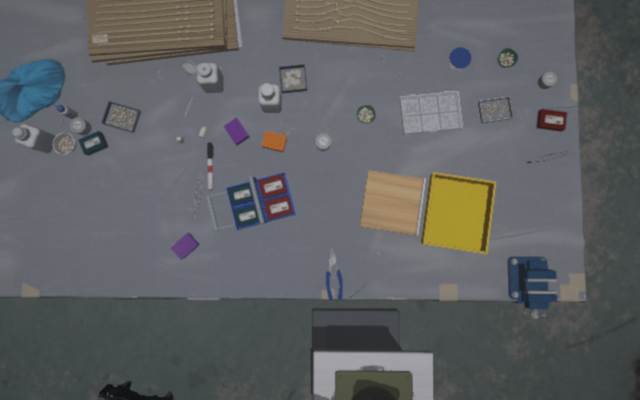

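View pics/side.png

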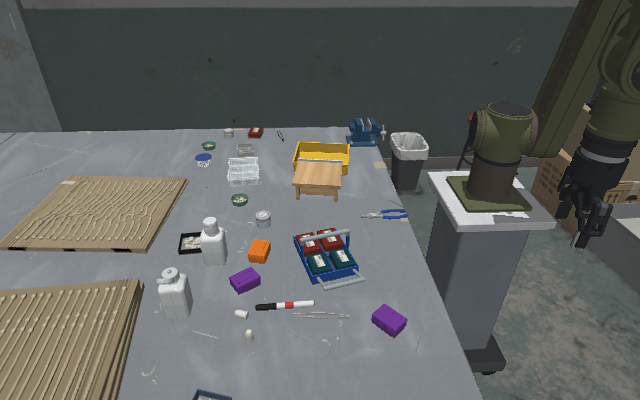

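```bash
cat > h.py <<'E'
from station import r
import cv2,numpy as np
def cam(n):
    c=r.get_calibration(n);f=200/np.tan(np.radians(c['vfov']/2))
    K=np.array([[f,0,c['cx']],[0,f,c['cy']],[0,0,1]]);return K,c['distortion'],c['rvec'],c['tvec']
def ray(C,p):
    K,D,rv,t=C;R=cv2.Rodrigues(rv)[0]
    u=cv2.undistortPoints(np.array(p,float).reshape(-1,1,2),K,D)[:,0]
    return -R.T@t, np.c_[u,np.ones(len(u))]@R
def onz(C,p,z):
    o,d=ray(C,p);return o+d*((z-o[2])/d[:,2])[:,None]
def proj(C,P):return cv2.projectPoints(np.array(P,float).reshape(-1,3),C[2],C[3],C[0],C[1])[0][:,0]
def tri(Ca,a,Cb,b):
    o1,d1=ray(Ca,a);o2,d2=ray(Cb,b);out=[]
    for x,y in zip(d1,d2):
        s=np.linalg.lstsq(np.c_[x,-y],o2-o1,rcond=None)[0]
        p,q=o1+s[0]*x,o2+s[1]*y;out.append(np.r_[(p+q)/2,np.linalg.norm(p-q)])
    return np.array(out)
E
python3 - <<'E'
from h import *
T=cam('top');S=cam('side')
a=cv2.imread('pics/top.png');b=cv2.imread('pics/side.png')
print(proj(T,[[0,0,0],[.12,.511,.196],[.4,.3,0]]))
h=cv2.cvtColor(a,cv2.COLOR_BGR2HSV)
roi=np.zeros((400,640),np.uint8);roi[160:260,340:510]=255
for n,lo,hi,z in(("wood",(5,50,120),(19,200,255),.07),("yellow",(20,150,80),(35,255,255),.05)):
    m=cv2.inRange(h,lo,hi)&roi;m=cv2.morphologyEx(m,cv2.MORPH_OPEN,np.ones((3,3)))
    c=max(cv2.findContours(m,0,1)[0],key=cv2.contourArea)
    bx=cv2.boxPoints(cv2.minAreaRect(c));P=onz(T,bx,z)
    print(n,bx.round(1).tolist(),P[:,:2].round(4).tolist(),P.mean(0).round(4),[np.linalg.norm(P[i]-P[i-1]).round(4) for i in range(4)])
A=cv2.resize(a[165:260,200:310],None,fx=7.2,fy=6.2,interpolation=cv2.INTER_CUBIC)
A=cv2.resize(a[165:240,205:305],(800,600),interpolation=cv2.INTER_CUBIC)
B=cv2.resize(b[220:295,285:385],(800,600),interpolation=cv2.INTER_CUBIC)
cv2.imwrite('pics/tz.png',A);cv2.imwrite('pics/sz.png',B)
E
```

```text
[[372.63613704 410.45878066]
 [156.43280296 383.91775208]
 [262.08226314 257.45109487]]
wood [[359.20001220703125, 226.10000610351562], [367.70001220703125, 169.6999969482422], [423.29998779296875, 178.10000610351562], [414.8999938964844, 234.39999389648438]] [[0.485, 0.0398], [0.633, 0.0173], [0.6115, -0.1279], [0.4643, -0.104]] [ 0.5484 -0.0437  0.07  ] [np.float64(0.1452), np.float64(0.1497), np.float64(0.1467), np.float64(0.1491)]
yellow [[421.29998779296875, 243.60000610351562], [431.5, 172.1999969482422], [496.1000061035156, 181.39999389648438], [485.8999938964844, 252.8000030517578]] [[0.4407, -0.1245], [0.6299, -0.1541], [0.6059, -0.3237], [0.4178, -0.292]] [ 0.5236 -0.2236  0.05  ] [np.float64(0.1691), np.float64(0.1916), np.float64(0.1713), np.float64(0.1908)]
```

View pics/tz.png

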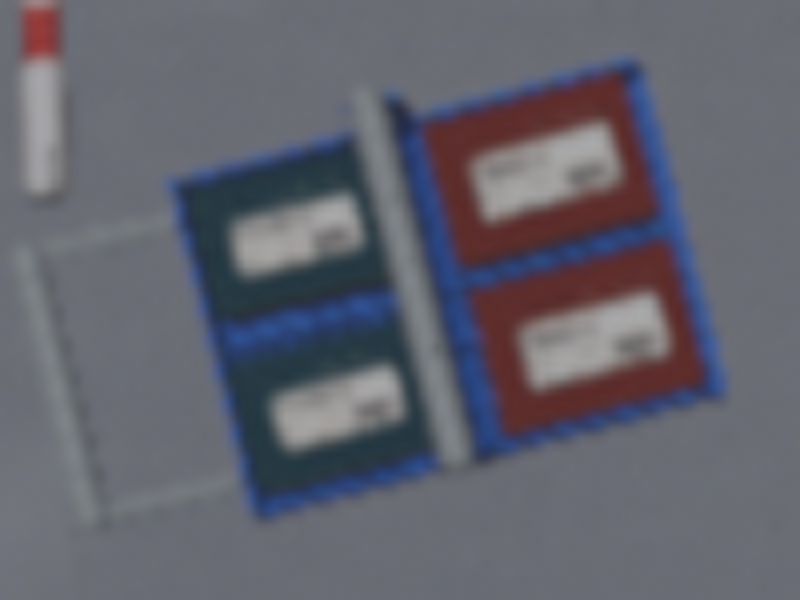

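View pics/sz.png

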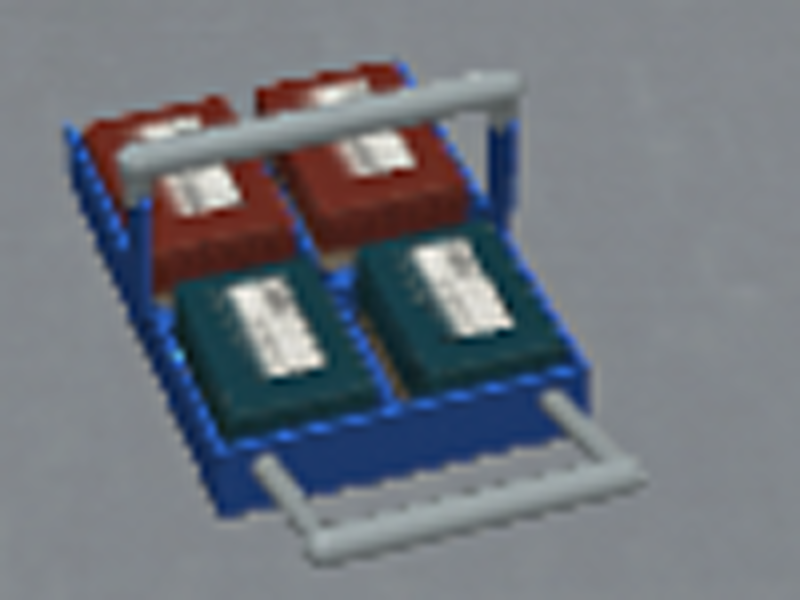

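Run:
```python
from h import *
T=cam('top');S=cam('side')
H=tri(T,[[250.6,176.5],[262.25,222.75]],S,[[301.25,240],[349,230.25]])
B=tri(T,[[208.5,196],[216.5,230]],S,[[325.25,288.1],[364.4,278.75]])
print(H.round(4),B.round(4))
h=H.mean(0);b=B.mean(0);print(h,b,np.degrees(np.arctan2(*(b-h)[[1,0]])))
for z,p in((.092,[[250.6,176.5],[262.25,222.75]]),(.05,[[208.5,196],[216.5,230]])):
    P=onz(T,p,z);d=P[0]-P[1];print(P.round(4),P.mean(0).round(4),np.linalg.norm(d),np.degrees(np.arctan2(d[1],d[0]))+90)
a=cv2.imread('pics/top.png')[160:260,345:505]
cv2.imwrite('pics/st.png',cv2.resize(a,(800,500),interpolation=cv2.INTER_CUBIC))
```

```text
[[0.61   0.3219 0.0903 0.0017]
 [0.4907 0.2898 0.0907 0.0014]] [[0.5617 0.4403 0.0481 0.004 ]
 [0.4709 0.4165 0.0491 0.0045]]
[0.55032411 0.30587603 0.09049607 0.00155916] [0.516304   0.42839665 0.04858825 0.00425208] 105.51829399257385
[[0.6106 0.3216 0.092 ]
 [0.4913 0.2895 0.092 ]] [0.551  0.3056 0.092 ] 0.12351312269519256 105.05444209285596
[[0.5635 0.4395 0.05  ]
 [0.4731 0.4159 0.05  ]] [0.5183 0.4277 0.05  ] 0.09341976996655847 104.66284419590544
```

View pics/st.png

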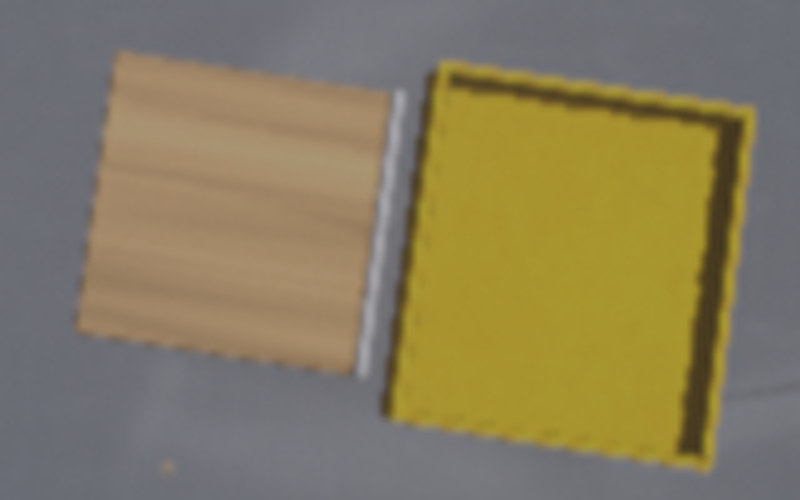

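Emit:
send_rows(rows=[0,0,0,-2.3,-0.5,0,1,0,0,0,-4.9,-1.1,0,1,0,0,0,-4.9,-1.1,0,1,0,0,0,-4.9,-1.1,0,1,0,0,0,-4.9,-1.1,0,1,0,0,0,-4.9,-1.1,0,1,0,0,0,-4.9,-1.1,0,1,0,0,0,-4.9,-1.1,0,1,0,0,0,-4.9,-1.0,0,1,0,0,0,-3.0,-0.6,0,1,0,0,0,-2.1,-0.46,0,1], newtons=60)

```text
time: 1.48
ee_pos: [0.5512, 0.3036, 0.1951]
eef_rot: [-180.0, -0.1, 166.7]
wrist_force: [-0.4, -0.4, -0.0]
opening: 0.0855
grasp_force: 0.0
```

Emit:
send_rows(rows=[0,0,-9.4,0,0,0,1,0,0,-9.4,0,0,0,1,0,0,-9.4,0,0,0,1,0,0,0,0,0,0,1,0,0,0,0,0,0,1])

```text
time: 2.1
ee_pos: [0.5499, 0.3048, 0.1958]
eef_rot: [-180.0, -0.0, -165.1]
wrist_force: [0.8, -0.6, 0.1]
opening: 0.0853
grasp_force: 0.0
```

```bash
cat >> h.py <<'E'
def state():
    o=r.get_obs();print({k:np.round(o[k],4).tolist() for k in('time','ee_pos','eef_rot','wrist_force','ft_torque','opening','grasp_force')});return o
def go(o,target,yaw):
    "shift in present tool axes (cm) and tool-z turn (deg)"
    from scipy.spatial.transform import Rotation as Ro
    R=Ro.from_euler('xyz',o['eef_rot'],degrees=True)
    print('shift cm',(R.inv().apply(np.array(target)-o['ee_pos'])*100).round(2),'az',((o['eef_rot'][2]-yaw+180)%360-180).round(2))
E
python3 - <<'E'
from h import *
o=state();W=cam('wrist');a=r.snapshot('wrist');cv2.imwrite('pics/w1.png',a)
go(o,[.5507,.3057,.073],195);print(proj(W,[[.5507,.3057,.092]]))
E
```

```text
{'time': 2.1, 'ee_pos': [0.5499, 0.3048, 0.1958], 'eef_rot': [-179.9989, -0.0255, -165.1257], 'wrist_force': [0.8267, -0.6125, 0.0613], 'ft_torque': [-0.0482, 0.0084, -0.0038], 'opening': 0.0853, 'grasp_force': 0.0}
shift cm [-0.1   0.07 12.28] az -0.13
[[322.98388856 186.82496315]]
```

View pics/w1.png

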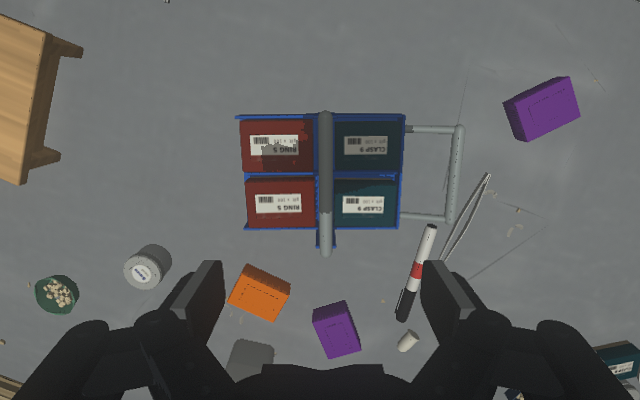

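Run:
```python
from h import *
o=state();W=cam('wrist')
P=onz(W,[[325,114],[326,250]],.092);d=P[0]-P[1];m=P.mean(0);a=np.degrees(np.arctan2(d[1],d[0]));print(P,m,a)
Q=onz(W,[[459,128],[448,222]],.05);d=Q[0]-Q[1];print(Q,Q.mean(0),np.degrees(np.arctan2(*(Q.mean(0)-m)[[1,0]])),np.degrees(np.arctan2(d[1],d[0])))
go(o,[m[0],m[1],.073],195)
```

```text
{'time': 2.15, 'ee_pos': [0.55, 0.3048, 0.1958], 'eef_rot': [179.9994, -0.0162, -165.104], 'wrist_force': [0.2604, 0.4605, -0.3643], 'ft_torque': [-0.0328, 0.0368, 0.0606], 'opening': 0.0853, 'grasp_force': 0.0}
[[0.49142777 0.29156777 0.092     ]
 [0.60774337 0.32368361 0.092     ]] [0.54958557 0.30762569 0.092     ] -164.56466469976922
[[0.47280625 0.41842215 0.05      ]
 [0.56499233 0.44252289 0.05      ]] [0.51889929 0.43047252 0.05      ] 104.02508173334279 -165.3487565695841
shift cm [-0.04  0.29 12.28] az -0.1
```

Emit:
send_rows(rows=[0,0,0,0,0.2,2.5,1,0,0,0,0,0,4,1,0,0,0,0,0,3.5,1,0,0,0,0,0,1.8,1,0,0,0,0,0,0.5,1,0,0,0,0,0,0,0.1,0,0,0,0,0,0,0,0,0,0,0,0,0,0,0,0,0,0,0,0,0,0,0,0,0,0,0,0], newtons=60)

```text
time: 3.4
ee_pos: [0.5498, 0.3066, 0.0732]
eef_rot: [180.0, 0.0, -165.0]
wrist_force: [-0.4, 0.4, -0.3]
opening: 0.0003
grasp_force: 0.0
```

Run:
```python
from h import *
o=state();a=r.snapshot('wrist');b=r.snapshot('side')
print(proj(cam('wrist'),[o['ee_pos'],o['ee_pos']+[0,0,.019]]))
c=np.vstack([cv2.resize(a,(480,300)),cv2.resize(b[200:300,270:430],(480,300),interpolation=cv2.INTER_CUBIC)])
cv2.imwrite('pics/c2.png',c)
```

```text
{'time': 3.4, 'ee_pos': [0.5498, 0.3066, 0.0732], 'eef_rot': [179.9959, 0.0201, -165.027], 'wrist_force': [-0.4363, 0.3832, -0.2895], 'ft_torque': [-0.0514, 0.0191, -0.0357], 'opening': 0.0003, 'grasp_force': 0.0}
[[322.0474963  233.78733379]
 [322.0135425  248.41684544]]
```

View pics/c2.png

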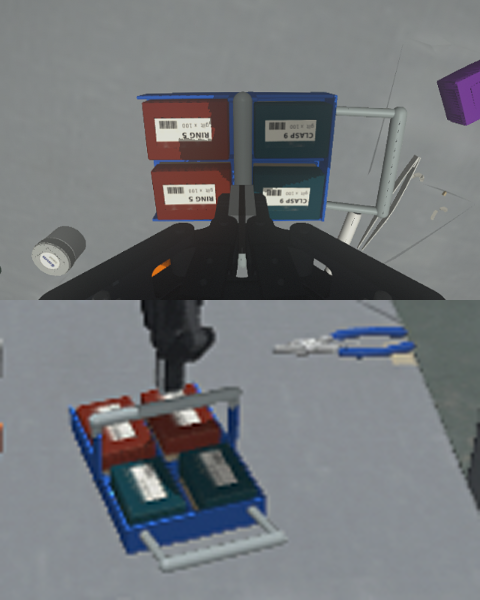

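Run:
```python
from h import *
S=cam('side');e=r.get_obs()['ee_pos']
print(proj(S,[e,e+[0,0,.019],e+[0,0,.05]]))
b=cv2.imread('pics/side.png');c=r.snapshot('side');t=r.snapshot('top');w=r.snapshot('wrist')
d=cv2.absdiff(b,c).max(2)>25
print('diff rows',[(y,np.where(d[y,300:360])[0].min()+300,np.where(d[y,300:360])[0].max()+300) for y in range(200,260) if d[y,300:360].any()])
out=np.zeros((600,800,3),np.uint8)
out[:300,:400]=cv2.resize(c[205:265,290:370],(400,300),interpolation=cv2.INTER_CUBIC)
out[:300,400:]=cv2.resize(t[165:240,205:305],(400,300),interpolation=cv2.INTER_CUBIC)
out[300:]=cv2.resize(w[200:365,220:440][:, :],(800,600))[150:450] if 0 else cv2.resize(w[220:340,160:480],(800,300),interpolation=cv2.INTER_CUBIC)
cv2.imwrite('pics/c3.png',out)
```

```text
[[325.28504193 240.77094617]
 [325.45989463 234.68706128]
 [325.7532525  224.47607167]]
diff rows [(200, np.int64(317), np.int64(337)), (201, np.int64(317), np.int64(337)), (202, np.int64(317), np.int64(336)), (203, np.int64(317), np.int64(336)), (204, np.int64(317), np.int64(336)), (205, np.int64(318), np.int64(336)), (206, np.int64(318), np.int64(336)), (207, np.int64(318), np.int64(336)), (208, np.int64(318), np.int64(336)), (209, np.int64(319), np.int64(340)), (210, np.int64(320), np.int64(340)), (211, np.int64(320), np.int64(341)), (212, np.int64(320), np.int64(341)), (213, np.int64(320), np.int64(341)), (214, np.int64(320), np.int64(340)), (215, np.int64(321), np.int64(340)), (216, np.int64(322), np.int64(339)), (217, np.int64(322), np.int64(338)), (218, np.int64(322), np.int64(337)), (219, np.int64(322), np.int64(336)), (220, np.int64(322), np.int64(335)), (221, np.int64(322), np.int64(331)), (222, np.int64(322), np.int64(331)), (223, np.int64(322), np.int64(331)), (224, np.int64(322), np.int64(331)), (225, np.int64(322), np.int64(331)), (226, np.int64(322), np.int64(331)), (2
[... 518 characters left out ...]
41, np.int64(323), np.int64(343)), (242, np.int64(323), np.int64(344)), (243, np.int64(324), np.int64(344)), (244, np.int64(320), np.int64(345)), (245, np.int64(320), np.int64(345)), (246, np.int64(320), np.int64(326)), (247, np.int64(319), np.int64(322)), (248, np.int64(318), np.int64(346)), (249, np.int64(322), np.int64(348)), (250, np.int64(322), np.int64(349)), (251, np.int64(323), np.int64(349)), (252, np.int64(323), np.int64(350)), (253, np.int64(318), np.int64(350)), (254, np.int64(319), np.int64(351)), (255, np.int64(319), np.int64(352)), (256, np.int64(320), np.int64(352)), (257, np.int64(323), np.int64(353)), (258, np.int64(323), np.int64(353)), (259, np.int64(324), np.int64(354))]
```

View pics/c3.png

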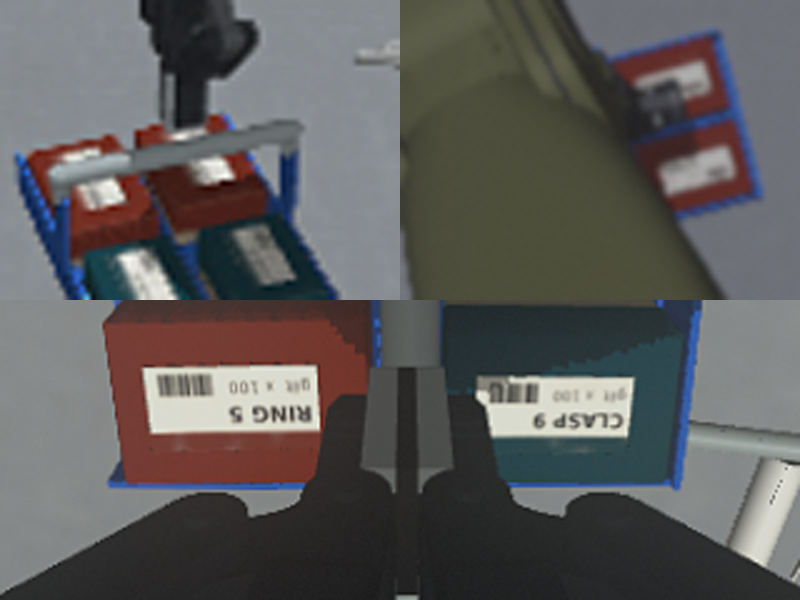

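Run:
```python
from h import *
W=cam('wrist');S=cam('side');o=state()
print(tri(W,[[322,248]],S,[[327,231]]))
print(tri(W,[[325,208]],S,[[326,234.5]]))
# bar px in wrist: width of grey at row 235
```

```text
{'time': 3.65, 'ee_pos': [0.5497, 0.3065, 0.0729], 'eef_rot': [179.9989, -0.0059, -165.0252], 'wrist_force': [-0.462, -0.8864, -0.8575], 'ft_torque': [-0.0391, -0.0609, -0.0164], 'opening': -0.0002, 'grasp_force': 0.0}
[[0.54565619 0.30510829 0.10173448 0.00108271]]
[[0.53972128 0.30071772 0.08348334 0.01732586]]
```

Emit:
send_rows(rows=[0,0,0,0,0,0,1,0,0,0,0,0,0,1,0,0,0,0,0,0,1,0,0,0,0,0,0,1,0,0,0,0,0,0,1,0,0,0,0,0,1,1,0,0,0,0,0,1,1,0,0,0,0,0,0.3,1])

```text
time: 4.65
ee_pos: [0.5488, 0.306, 0.0484]
eef_rot: [-180.0, -0.1, -165.0]
wrist_force: [0.6, -0.4, 0.8]
opening: 0.0854
grasp_force: 0.0
```

Emit:
send_rows(rows=[0,0,0,0,0,0,0,0,0,0,0,0,0,0,0,0,0,0,0,0,0,0,0,0,0,0,0,0,0,0,0,0,0,0,0,0,0,0,0,0,0,0], newtons=60)

```text
time: 5.4
ee_pos: [0.55, 0.3068, 0.0504]
eef_rot: [180.0, 0.0, -165.0]
wrist_force: [-0.8, 0.8, 3.6]
opening: 0.0092
grasp_force: 58.6
```

Emit:
send_rows(rows=[0,0,0,0,0,-0.4,0,0,0,0,0,0,-0.8,0,0,0,0,0,0,-1.4,0,0,0,0,0,0,-2,0,0,0,0,0,0,-2,0,0,0,0,0,0,-1.8,0,0,0,0,0,0,-1.1,0,0,0,0,0,0,-0.5,0,0,0,0,0,0,0,0], newtons=80)

```text
time: 6.52
ee_pos: [0.5497, 0.3065, 0.1499]
eef_rot: [-180.0, -0.0, -165.0]
wrist_force: [-0.8, 0.1, -6.9]
opening: 0.0089
grasp_force: 78.2
```

Run:
```python
from h import *
o=state();b=r.snapshot('side');w=r.snapshot('wrist')
cv2.imwrite('pics/c4.png',np.vstack([b[120:320,160:480],w[:, :][0:400:2,0:640:2]]).repeat(1,0))
go(o,[.5488,-.0413,.153],171.6)
```

```text
{'time': 6.525, 'ee_pos': [0.5497, 0.3065, 0.1499], 'eef_rot': [-179.9997, -0.002, -165.0266], 'wrist_force': [-0.78, 0.1345, -6.9182], 'ft_torque': [0.0269, 0.0178, 0.0428], 'opening': 0.0089, 'grasp_force': 78.1567}
shift cm [  9.07 -33.57  -0.31] az 23.37
```

View pics/c4.png

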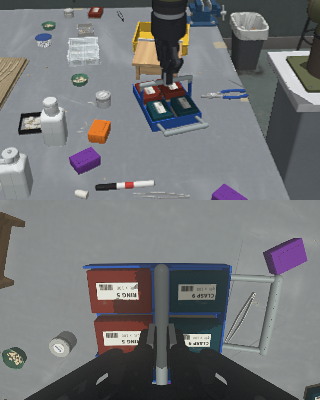

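Emit:
send_rows(rows=[0,0,0,0.26,-0.97,0,0,0,0,0,0.52,-1.93,0,0,0,0,0,0.78,-2.9,0,0,0,0,0,0.91,-3.38,0,0,0,0,0,1.04,-3.86,0,0,0,0,0,1.04,-3.86,0,0,0,0,0,1.04,-3.86,0,0,0,0,0,1.04,-3.86,0,0,0,0,0,0.91,-3.38,0,0,0,0,0,0.65,-2.41,0,0,0,0,0,0.52,-1.93,0,0,0,0,0,0.33,-1.23,0,0])

```text
time: 8.12
ee_pos: [0.5487, -0.0426, 0.15]
eef_rot: [180.0, -0.0, -165.1]
wrist_force: [0.0, 0.0, -6.4]
opening: 0.0084
grasp_force: 78.4
```

Emit:
send_rows(rows=[0,0,2,0,0,0,0,0,0,4,0,0,0,0,0,0,5,0,0,0,0,0,0,5,0,0,0,0,0,0,4,0,0,0,0,0,0,2.4,0,0,0,0,0,0,1,0,0,0,0,0,0,0,0,0,0,0,0,0,0,0,0,0,0])

```text
time: 9.25
ee_pos: [0.5492, -0.0409, 0.1499]
eef_rot: [180.0, -0.0, 171.6]
wrist_force: [0.5, -0.1, -5.7]
opening: 0.0088
grasp_force: 78.4
```

Run:
```python
from h import *
o=state()
go(o,[.5488,-.0413,.122],171.6)
# silhouettes: rear bar / nose / feet via wrist, side & top
for n in('wrist','side','top'):cv2.imwrite(f'pics/h_{n}.png',r.snapshot(n))
w=cv2.imread('pics/h_wrist.png');W=cam('wrist');R=cv2.Rodrigues(np.radians([0,0,o['eef_rot'][2]-90]))[0]
# expected tray points in world if level, bar centre at ee + 29+13mm
org=o['ee_pos']+[0,0,.0415]-R@[.003,0,.092]
pts={'rear L':[.13,.045,.05],'rear R':[.13,-.045,.05],'rw L':[.08,.059,.044],'rw R':[.08,-.059,.044],'noseL':[-.084,.059,.042],'noseR':[-.084,-.059,.042]}
for k,p in pts.items():
    P=org+R@p;print(k,P.round(3),*[proj(cam(n),[P])[0].round(1) for n in('wrist','side','top')])
```

```text
{'time': 9.25, 'ee_pos': [0.5492, -0.0409, 0.1499], 'eef_rot': [179.9931, -0.001, 171.6033], 'wrist_force': [0.518, -0.0997, -5.7436], 'ft_torque': [-0.0372, 0.0178, -0.0663], 'opening': 0.0088, 'grasp_force': 78.4}
shift cm [ 0.03 -0.05  2.79] az 0.0
rear L [0.523 0.091 0.149] [554.5 155.9] [329.4 170.6] [340.6 209.2]
rear R [0.612 0.078 0.149] [525.1 298.5] [297.5 169. ] [346.1 173. ]
rw L [0.502 0.044 0.143] [464.6 127.5] [335.1 164.3] [359.9 218.1]
rw R [0.619 0.027 0.143] [441.5 313.3] [295.  162.3] [366.8 170.8]
noseL [ 0.478 -0.118  0.141] [163.7 127.6] [337.5 141.1] [426.5 228.3]
noseR [ 0.595 -0.136  0.141] [189.4 311.3] [301.6 139.4] [432.9 180.8]
```

Run:
```python
from h import *
for n in('wrist','side','top'):
    a=cv2.imread(f'pics/h_{n}.png');h=cv2.cvtColor(a,cv2.COLOR_BGR2HSV)
    m=cv2.inRange(h,(108,130,50),(125,255,255))
    k=cv2.connectedComponentsWithStats(m)[2];print(n,[x.tolist() for x in k[1:] if x[4]>40])
    if n=='wrist':
        for y in(130,150,180,210):
            x=np.where(m[y])[0];print(y,x.min(),x.max())
            g=a[y,x.max()+1:620].astype(int);print('  grey',[(i+x.max()+1) for i in np.where(np.abs(np.diff(g.mean(1)))>12)[0]])
    if n=='side':
        w=cv2.inRange(h,(5,50,120),(19,200,255));w[:, :280]=0;w[:,360:]=0
        for y in range(150,205,4):
            print(y,*[ (x.min(),x.max()) if len(x) else None for x in (np.where(m[y])[0],np.where(w[y])[0])],a[y,300:345:6].mean(1).astype(int))
```

```text
wrist [[165, 131, 98, 6, 363], [282, 131, 20, 3, 50], [337, 130, 126, 177, 1715], [302, 143, 6, 79, 356], [337, 211, 104, 25, 572], [301, 221, 8, 25, 89], [192, 226, 23, 8, 50], [304, 338, 7, 27, 138], [335, 338, 6, 26, 110]]
130 342 457
  grey [np.int64(459)]
150 302 460
  grey [np.int64(461), np.int64(529), np.int64(531), np.int64(545), np.int64(546), np.int64(547)]
180 303 457
  grey [np.int64(536), np.int64(537)]
210 303 453
  grey [np.int64(454), np.int64(531)]
side [[296, 144, 41, 29, 240], [195, 154, 16, 7, 81], [381, 209, 24, 4, 55], [383, 214, 25, 5, 57]]
150 (np.int64(298), np.int64(336)) None [45 50 43 73 48 52 61 97]
154 (np.int64(200), np.int64(335)) (np.int64(294), np.int64(294)) [ 55 198  29  47  97  39  98 157]
158 (np.int64(195), np.int64(335)) None [ 55 172  54  53 102  28 107 155]
162 (np.int64(296), np.int64(335)) (np.int64(295), np.int64(295)) [ 47  45  47  42  43  42 107 142]
166 (np.int64(296), np.int64(334)) (np.int64(337), np.int64(347)) [109  62  63  64  65 156  93  88]
170 (np.int64(332), np.int64(334)) None [119 132 147 151 160 151  93  87]
174 None (np.int64(294), np.int64(327)) [ 88 100  91  91  97  74  91  93]
178 None (np.int64(293), np.int64(306)) [ 89 100  90  88  93  87  88 142]
182 None (np.int64(292), np.int64(305)) [ 94  97  89  89  94  83  85 139]
186 None (np.int64(302), np.int64(340)) [ 96 115 101 104 105  96  96 138]
190 None (np.int64(296), np.int64(337)) [110 109 112 112 111 108  95 140]
194 None (np.int64(296), np.int64(336)) [101  95 104 105 103 106  97 147]
198 None (np.int64(334), np.int64(336)) [147 142 143 144 141 140 102 142]
202 None (np.int64(336), np.int64(336)) [137 136 137 137 137 138 114 137]
top [[451, 48, 19, 19, 292], [362, 172, 33, 50, 261], [338, 271, 4, 28, 57], [327, 272, 5, 27, 51]]
```

Emit:
send_rows(rows=[0,0,0,0,0,0.4,0,0,0,0,0,0,0.7,0,0,0,0,0,0,0.7,0,0,0,0,0,0,0.4,0,0,0,0,0,0,0.3,0,0,0,0,0,0,0.15,0,0,0,0,0,0,0,0])

```text
time: 10.28
ee_pos: [0.5492, -0.0411, 0.1234]
eef_rot: [180.0, 0.0, 171.6]
wrist_force: [-0.9, 0.2, -7.2]
opening: 0.0088
grasp_force: 78.4
```

Emit:
send_rows(rows=[0,0,0,0,0,0.1,0,0,0,0,0,0,0.1,0,0,0,0,0,0,0,0])

```text
time: 10.65
ee_pos: [0.5491, -0.0411, 0.1214]
eef_rot: [-180.0, -0.0, 171.6]
wrist_force: [-0.9, -0.4, -5.8]
opening: 0.0087
grasp_force: 78.4
```

Emit:
send_rows(rows=[0,0,0,0,0,0.1,0,0,0,0,0,0,0,0])

```text
time: 10.9
ee_pos: [0.5493, -0.0412, 0.1205]
eef_rot: [-180.0, 0.0, 171.6]
wrist_force: [0.1, 0.2, -5.5]
opening: 0.0088
grasp_force: 78.5
```

Emit:
send_rows(rows=[0,0,0,0,0,0.1,0,0,0,0,0,0,0,0])

```text
time: 11.15
ee_pos: [0.5494, -0.0412, 0.1204]
eef_rot: [-180.0, 0.1, 171.6]
wrist_force: [-3.2, 0.3, 3.6]
opening: 0.0086
grasp_force: 79.4
```

Emit:
send_rows(rows=[0,0,0,0,-0.1,0,0,0,0,0,0,-0.15,0,0,0,0,0,0,-0.15,0,0,0,0,0,0,-0.15,0,0,0,0,0,0,-0.15,0,0])

```text
time: 11.78
ee_pos: [0.5501, -0.0471, 0.1205]
eef_rot: [179.8, 0.2, 171.6]
wrist_force: [0.4, 5.5, 5.9]
opening: 0.0083
grasp_force: 79.7
```

Emit:
send_rows(rows=[0,0,0,0,-0.1,0,0,0,0,0,0,-0.1,0,0])

```text
time: 12.02
ee_pos: [0.5499, -0.0491, 0.1204]
eef_rot: [179.9, 0.2, 171.6]
wrist_force: [0.7, 4.8, 5.7]
opening: 0.0085
grasp_force: 79.7
```

Emit:
send_rows(rows=[0,0,0,0,-0.1,0,0,0,0,0,0,-0.1,0,0])

```text
time: 12.28
ee_pos: [0.5496, -0.0511, 0.1204]
eef_rot: [179.9, 0.2, 171.6]
wrist_force: [0.1, 4.7, 5.6]
opening: 0.0088
grasp_force: 79.7
```

Emit:
send_rows(rows=[0,0,0,0,-0.1,0,0,0,0,0,0,-0.1,0,0])

```text
time: 12.52
ee_pos: [0.5496, -0.0526, 0.1205]
eef_rot: [179.8, 0.2, 171.6]
wrist_force: [0.5, 6.7, 5.5]
opening: 0.0086
grasp_force: 79.7
```

Emit:
send_rows(rows=[0,0,0,0,-0.1,0,0])

```text
time: 12.65
ee_pos: [0.5496, -0.0528, 0.1206]
eef_rot: [179.7, 0.2, 171.6]
wrist_force: [1.4, 8.3, 6.5]
opening: 0.0085
grasp_force: 79.8
```

Emit:
send_rows(rows=[0,0,0,0,-0.1,0,0])

```text
time: 12.78
ee_pos: [0.5497, -0.053, 0.1208]
eef_rot: [179.6, 0.3, 171.6]
wrist_force: [1.3, 11.0, 7.5]
opening: 0.0088
grasp_force: 79.9
```

Emit:
send_rows(rows=[0,0,0,0,-0.1,0,0,0,0,0,0,0,0,0,0,0,0,0,0.2,0,0,0,0,0,0,0,0,0.2,0,0,0,0,0,0,0.5,0,0,0,0,0,0,1,0,0,0,0,0,0,1])

```text
time: 13.65
ee_pos: [0.5469, -0.0554, 0.1191]
eef_rot: [-180.0, -0.0, 171.6]
wrist_force: [-0.7, 0.1, 0.1]
opening: 0.071
grasp_force: 0.0
```

Emit:
send_rows(rows=[0,0,0,0,0,-0.5,1,0,0,0,0,0,-1.5,1,0,0,0,0,0,-3,1,0,0,0,0,0,-3,1,0,0,0,0,0,-2,1,0,0,0,0,0,0,1])

```text
time: 14.4
ee_pos: [0.5488, -0.0552, 0.2222]
eef_rot: [180.0, 0.3, 171.6]
wrist_force: [-0.3, -0.0, -0.1]
opening: 0.0853
grasp_force: 0.0
```

Run:
```python
from h import *
o=state();w=r.snapshot('wrist');cv2.imwrite('pics/w5.png',w);cv2.imwrite('pics/s5.png',r.snapshot('side'));cv2.imwrite('pics/t5.png',r.snapshot('top'))
cv2.imwrite('pics/c5.png',np.vstack([cv2.resize(w,(640,400)),cv2.resize(cv2.imread('pics/s5.png')[120:220,250:410],(320,200),interpolation=cv2.INTER_CUBIC).repeat(1,0).copy() if 0 else np.hstack([cv2.resize(cv2.imread('pics/s5.png')[120:220,250:410],(320,200)),cv2.resize(cv2.imread('pics/t5.png')[140:260,330:522],(320,200))])]))
print(np.linalg.inv(np.eye(1)).size,[proj(cam('wrist'),[p])[0].round(1).tolist() for p in([.5466+.13*.146,-.0561+.13*.989,.12],[.547,-.053,.162])])
```

```text
{'time': 14.4, 'ee_pos': [0.5488, -0.0552, 0.2222], 'eef_rot': [179.9899, 0.3021, 171.5789], 'wrist_force': [-0.2761, -0.037, -0.1395], 'ft_torque': [-0.026, -0.0089, -0.0467], 'opening': 0.0853, 'grasp_force': 0.0}
1 [[472.9, 187.6], [324.8, 202.8]]
```

View pics/c5.png

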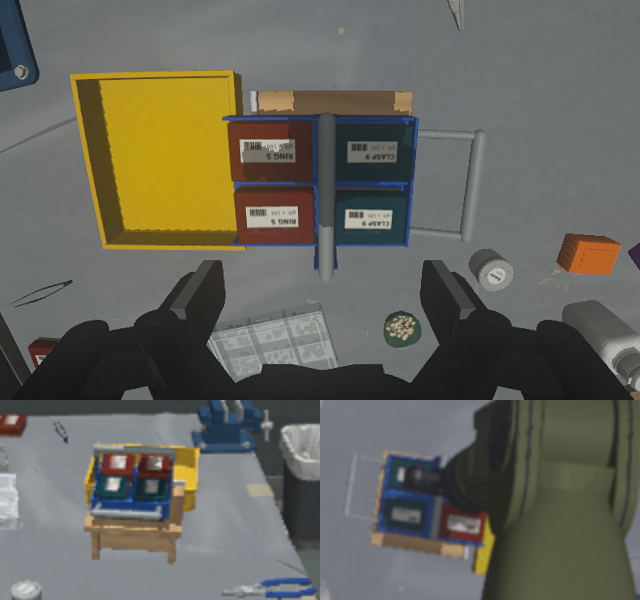

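Run:
```python
from h import *
T=cam('top');W=cam('wrist')
H=onz(W,[[327,116],[325,276]],.162);print('handle',H.round(4),H.mean(0).round(4))
Bq=onz(W,[[481,132],[467,240]],.12);print('rear',Bq.round(4),Bq.mean(0).round(4));m=Bq.mean(0);d=Bq[1]-Bq[0];print('yaw',np.degrees(np.arctan2(d[1],d[0]))+90)
u=Bq.mean(0)-H.mean(0);print(np.degrees(np.arctan2(u[1],u[0])),np.linalg.norm(u[:2]))
D=onz(W,[[258,93],[412,94]],.07);print('deck edge -x side: stop corner, rear corner',D.round(4))
ex=np.array([.146,.989]);ey=np.array([-.989,.146]);o=np.array([.5466,-.0561])
for n,p in(('H',H.mean(0)),('R',m),('D0',D[0]),('D1',D[1])):
    q=p[:2]-o;print(n,(q@ex).round(4),(q@ey).round(4))
t=cv2.imread('pics/t5.png');h=cv2.cvtColor(t,cv2.COLOR_BGR2HSV)
a=cv2.imread('pics/w5.png');print(a[170:200,440:500].max(2)[15][::2])
```

```text
handle [[ 0.4863 -0.0426  0.162 ]
 [ 0.6065 -0.0615  0.162 ]] [ 0.5464 -0.0521  0.162 ]
rear [[0.5192 0.0802 0.12  ]
 [0.614  0.0665 0.12  ]] [0.5666 0.0734 0.12  ]
yaw 81.76145746997172
80.85160289412708 0.1270741656265545
deck edge -x side: stop corner, rear corner [[ 0.462  -0.1023  0.07  ]
 [ 0.4836  0.0386  0.07  ]]
H 0.0039 0.0008
R 0.131 -0.0009
D0 -0.0581 0.0769
D1 0.0845 0.0761
[115 114 114 114 114 115 114 115 114 113 114 113 113  63  96 113 124 141
 136 127 114 113 114 115 114 113 113 114 113 114]
```

Emit:
send_rows(rows=[0,0,0,0.17,2,0,0.5,0,0,0,0,4,0,0.5,0,0,0,0,4,0,0.5,0,0,0,0,2,0,0.5,0,0,0,0,0.93,0,0.5,0,0,0,0,0,2,0.5,0,0,0,0,0,3,0.5,0,0,0,0,0,2,0.5,0,0,0,0,0,0,0.5])

```text
time: 15.68
ee_pos: [0.5626, 0.0723, 0.1477]
eef_rot: [-179.9, -0.2, 171.5]
wrist_force: [-0.2, -0.3, -0.0]
opening: 0.043
grasp_force: 0.0
```

Run:
```python
from h import *
o=state();W=cam('wrist');w=r.snapshot('wrist');cv2.imwrite('pics/w6.png',w)
P=[[.566+s*.989,.073-s*.146,.12] for s in(.03,0,-.03)]
for p in proj(W,P):
    x,y=p.round().astype(int);g=w[y,x-40:x+41].astype(int).mean(1)
    print(p.round(1),y,(g[::3]).astype(int))
go(o,[.566,.073,.0784],171.6)
```

```text
{'time': 15.675, 'ee_pos': [0.5626, 0.0723, 0.1477], 'eef_rot': [-179.9127, -0.2388, 171.5228], 'wrist_force': [-0.1818, -0.2701, -0.046], 'ft_torque': [-0.0245, -0.0035, -0.0124], 'opening': 0.043, 'grasp_force': 0.0}
[324.  263.2] 263 [128 129 129 130 130 131 130 129 129 128 129 107 135 147 148 137 111 129
 129 129 128 129 130 129 129 130 129]
[324.  221.6] 222 [128 128 129 129 129 130 130 130 131 129 132  79  90  93  93  90  84 131
 129 129 129 129 129 129 127 129 128]
[323.9 176.4] 176 [130 129 129 128 129 130 129 128 129 129 131  82  90  92  93  91  86 134
 130 131 130 129 128 128 130 129 129]
shift cm [-0.36  0.13  6.92] az -0.08
```

Emit:
send_rows(rows=[0,0,0,-0.3,0.1,2.5,0.5,0,0,0,0,0,2,0.5,0,0,0,0,0,1.5,0.5,0,0,0,0,0,0.9,0.5,0,0,0,0,0,0,0.5,0,0,0,0,0,0,0,0,0,0,0,0,0,0,0,0,0,0,0,0,0,0,0,0,0,0,0,0], newtons=30)

```text
time: 16.85
ee_pos: [0.5682, 0.0737, 0.0812]
eef_rot: [180.0, 0.1, 171.6]
wrist_force: [-0.7, -0.9, 4.0]
opening: 0.0104
grasp_force: 29.9
```

Emit:
send_rows(rows=[0,0,0,0,-0.1,0,0,0,0,0,0,-0.13,-0.41,0,0,0,0,0,-0.13,-0.41,0,0,0,0,0,-0.13,-0.41,0,0,0,0,0,-0.13,-0.41,0,0,0,0,0,-0.16,-0.4,0,0,0,0,0,-0.16,-0.4,0,0,0,0,0,-0.16,-0.4,0,0,0,0,0,-0.16,-0.4,0,0,0,0,0,0,0,0])

```text
time: 18.1
ee_pos: [0.5663, 0.0633, 0.1135]
eef_rot: [179.7, 0.0, 171.6]
wrist_force: [1.4, 6.7, 0.1]
opening: 0.0104
grasp_force: 29.3
```

```bash
cat >> h.py <<'E'
def red(tag):
    for n in('wrist','side','top'):
        a=r.snapshot(n);cv2.imwrite(f'pics/{tag}_{n}.png',a);h=cv2.cvtColor(a,cv2.COLOR_BGR2HSV)
        m=cv2.inRange(h,(0,110,40),(6,255,200))|cv2.inRange(h,(174,110,40),(180,255,200))
        g=cv2.inRange(h,(88,100,20),(104,255,110))
        f=lambda m:[x.tolist() for x in cv2.connectedComponentsWithStats(m)[2][1:] if x[4]>25]
        print(n,'red',f(m),'green',f(g))
E
python3 - <<'E'
from h import *
state();red('a10')
E
```

```text
{'time': 18.1, 'ee_pos': [0.5663, 0.0633, 0.1135], 'eef_rot': [179.7411, 0.0422, 171.6277], 'wrist_force': [1.4242, 6.6669, 0.0514], 'ft_torque': [1.5979, -0.2969, -0.0307], 'opening': 0.0104, 'grasp_force': 29.2943}
wrist red [[0, 147, 87, 88, 3529], [21, 237, 77, 86, 3175]] green [[90, 157, 117, 88, 4145], [109, 264, 107, 71, 2996]]
side red [[469, 113, 7, 11, 41], [248, 127, 15, 10, 93], [320, 148, 15, 8, 51], [285, 304, 9, 4, 30]] green [[298, 154, 12, 8, 54], [319, 154, 14, 9, 78]]
top red [[539, 110, 27, 20, 287], [414, 181, 19, 8, 86]] green [[51, 60, 13, 25, 111], [6, 84, 21, 22, 182], [25, 87, 37, 33, 117], [81, 133, 19, 12, 32], [83, 141, 20, 12, 37]]
```

Emit:
send_rows(rows=[0,0,0,0,-0.19,-0.38,0,0,0,0,0,-0.19,-0.38,0,0,0,0,0,-0.2,-0.38,0,0,0,0,0,-0.2,-0.38,0,0,0,0,0,-0.18,-0.29,0,0,0,0,0,-0.18,-0.29,0,0,0,0,0,-0.18,-0.29,0,0,0,0,0,-0.19,-0.29,0,0,0,0,0,-0.19,-0.29,0,0,0,0,0,0,0,0])

```text
time: 19.5
ee_pos: [0.5645, 0.0482, 0.1441]
eef_rot: [179.5, 0.1, 171.7]
wrist_force: [0.7, 10.5, 4.7]
opening: 0.0104
grasp_force: 29.4
```

Run:
```python
from h import *
state();red('a20')
```

```text
{'time': 19.5, 'ee_pos': [0.5645, 0.0482, 0.1441], 'eef_rot': [179.5363, 0.1081, 171.6725], 'wrist_force': [0.7276, 10.4878, 4.6538], 'ft_torque': [2.3863, -0.1822, -0.0765], 'opening': 0.0104, 'grasp_force': 29.3631}
wrist red [[53, 141, 61, 78, 1708], [57, 223, 67, 76, 2195], [128, 236, 10, 11, 53]] green [[126, 152, 95, 83, 2927], [134, 247, 100, 71, 2843], [182, 302, 18, 8, 46]]
side red [[469, 112, 9, 13, 48], [248, 127, 15, 10, 92], [285, 304, 9, 4, 29]] green []
top red [[539, 110, 27, 20, 287]] green [[51, 60, 13, 25, 110], [6, 84, 20, 20, 174], [25, 87, 37, 33, 115], [83, 133, 18, 8, 30], [83, 142, 20, 10, 35]]
```

Emit:
send_rows(rows=[0,0,0,0,0.1,0,0,0,0,0,-0.18,-0.27,0,0,0,0,0,-0.18,-0.27,0,0,0,0,0,-0.19,-0.27,0,0,0,0,0,-0.19,-0.27,0,0,0,0,0,0,0,0,0,0,0,0,0,0,0])

```text
schema error: expected a multiple of 7 numbers
```

Run:
```python
from h import *
state();red('a24')
```

```text
{'time': 19.65, 'ee_pos': [0.5644, 0.0483, 0.1439], 'eef_rot': [179.5365, 0.1023, 171.6806], 'wrist_force': [1.9966, 10.7296, 3.6288], 'ft_torque': [2.3799, -0.2513, -0.0265], 'opening': 0.0105, 'grasp_force': 29.3691}
wrist red [[52, 140, 56, 78, 1730], [57, 224, 63, 74, 2159]] green [[122, 152, 96, 83, 2864], [132, 201, 23, 4, 26], [133, 247, 102, 72, 2962]]
side red [[469, 112, 9, 13, 48], [248, 127, 15, 10, 92], [285, 304, 9, 4, 30]] green [[351, 134, 12, 8, 35]]
top red [[539, 110, 27, 20, 286], [429, 183, 9, 8, 28]] green [[51, 60, 14, 25, 110], [6, 84, 20, 21, 178], [25, 87, 37, 33, 116], [81, 133, 19, 9, 30], [82, 142, 21, 10, 36]]
```

Emit:
send_rows(rows=[0,0,0,0,0.1,0,0,0,0,0,0,-0.18,-0.27,0,0,0,0,0,-0.18,-0.27,0,0,0,0,0,-0.19,-0.27,0,0,0,0,0,-0.19,-0.27,0,0,0,0,0,0,0,0])

```text
time: 20.55
ee_pos: [0.5634, 0.0412, 0.1548]
eef_rot: [179.6, 0.1, 171.7]
wrist_force: [1.2, 9.7, 4.1]
opening: 0.0105
grasp_force: 29.4
```

Run:
```python
from h import *
state();red('b24')
```

```text
{'time': 20.55, 'ee_pos': [0.5634, 0.0412, 0.1548], 'eef_rot': [179.6055, 0.1074, 171.6559], 'wrist_force': [1.2435, 9.7081, 4.0911], 'ft_torque': [2.1299, -0.2305, -0.0331], 'opening': 0.0105, 'grasp_force': 29.3547}
wrist red [] green [[129, 150, 101, 82, 3637], [144, 239, 98, 74, 3255]]
side red [[469, 112, 8, 14, 48], [248, 127, 15, 10, 91], [285, 304, 9, 4, 30]] green []
top red [[539, 110, 27, 20, 285]] green [[53, 61, 12, 24, 105], [6, 84, 20, 19, 171], [25, 88, 36, 32, 111], [83, 142, 20, 10, 34]]
```

Run:
```python
from h import *
for t in('a20','b24'):
  for n in('wrist','top','side'):
    a=cv2.imread(f'pics/{t}_{n}.png');h=cv2.cvtColor(a,cv2.COLOR_BGR2HSV)
    m=cv2.inRange(h,(0,70,25),(8,255,220))|cv2.inRange(h,(170,70,25),(180,255,220))
    print(t,n,[x.tolist() for x in cv2.connectedComponentsWithStats(m)[2][1:] if x[4]>10])
    if n=='wrist':
      for y in(185,265):print([tuple(h[y,x].tolist()) for x in range(0,180,15)])
```

```text
a20 wrist [[40, 136, 100, 165, 8279]]
[(24, 219, 219), (22, 123, 187), (43, 16, 141), (21, 44, 75), (27, 22, 217), (25, 26, 179), (4, 154, 111), (5, 105, 68), (5, 97, 63), (27, 21, 217), (26, 24, 217), (26, 24, 214)]
[(21, 172, 111), (21, 169, 110), (21, 155, 110), (60, 10, 158), (30, 12, 88), (27, 22, 216), (24, 24, 170), (10, 67, 157), (4, 105, 68), (6, 88, 61), (97, 110, 72), (96, 112, 73)]
a20 top [[538, 109, 29, 21, 348], [208, 166, 5, 6, 28], [428, 183, 9, 20, 77]]
a20 side [[468, 112, 10, 14, 56], [248, 127, 15, 11, 113], [285, 302, 9, 7, 58]]
b24 wrist [[65, 151, 12, 29, 134], [63, 184, 20, 52, 134]]
[(23, 213, 216), (22, 200, 184), (13, 103, 69), (65, 10, 149), (30, 14, 71), (0, 63, 61), (110, 195, 171), (110, 176, 161), (110, 176, 162), (100, 113, 77), (25, 21, 214), (25, 23, 213)]
[(21, 165, 105), (21, 159, 106), (21, 155, 105), (20, 149, 106), (71, 13, 158), (50, 8, 90), (20, 144, 103), (112, 113, 81), (111, 132, 87), (110, 179, 161), (97, 122, 75), (25, 23, 198)]
b24 top [[538, 109, 29, 21, 345], [208, 166, 5, 6, 26]]
b24 side [[468, 112, 10, 14, 59], [248, 127, 15, 11, 112], [285, 302, 9, 7, 59]]
```

Run:
```python
from h import *
W=cam('wrist');o=state()
ex=np.array([.146,.989,0]);ey=np.array([-.989,.146,0]);O=np.array([.5473,-.0561+.0007,.07])
def tp(x,y,z,th):
    c,s=np.cos(th),np.sin(th);u,v=x+.06,z
    return O+ex*(-.06+u*c-v*s)+ey*y+np.array([0,0,u*s+v*c])
for th in(20,24,26):
    t=np.radians(th);print(th,'nose',proj(W,[tp(-.084,y,.02,t) for y in(-.05,0,.05)]).round(0).tolist(),'lip',proj(W,[tp(-.003,0,.0255,t)]).round(0).tolist(),'rear wall top',proj(W,[tp(.08,0,.044,t)]).round(0).tolist(),'bar',proj(W,[tp(.13,0,.05,t)]).round(1).tolist(),tp(.13,0,.05,t).round(4)[:3])
print('stop top front',proj(W,[O+ex*-.066+ey*y+[0,0,.008] for y in(-.05,0,.05)]).round(0).tolist())
a=r.snapshot('wrist');h=cv2.cvtColor(a,cv2.COLOR_BGR2HSV)
m=cv2.inRange(h,(108,100,60),(116,255,255))
for y in(170,200,230,270):
    x=np.where(m[y])[0];print(y,x.min(),[tuple(h[y,i].tolist()) for i in range(20,110,6)])
```

```text
{'time': 20.7, 'ee_pos': [0.5634, 0.0413, 0.1546], 'eef_rot': [179.6031, 0.1011, 171.6628], 'wrist_force': [2.0008, 9.1567, 4.0565], 'ft_torque': [2.0963, -0.2158, -0.0015], 'opening': 0.0103, 'grasp_force': 29.3615}
20 nose [[98.0, 251.0], [86.0, 194.0], [73.0, 131.0]] lip [[157.0, 207.0]] rear wall top [[247.0, 234.0]] bar [[329.2, 252.4]] [0.5621 0.0449 0.182 ]
24 nose [[99.0, 250.0], [87.0, 193.0], [74.0, 130.0]] lip [[151.0, 209.0]] rear wall top [[232.0, 240.0]] bar [[312.0, 263.2]] [0.5609 0.0368 0.193 ]
26 nose [[99.0, 249.0], [87.0, 193.0], [75.0, 130.0]] lip [[148.0, 209.0]] rear wall top [[224.0, 243.0]] bar [[301.8, 268.9]] [0.5603 0.0325 0.1982]
stop top front [[126.0, 250.0], [116.0, 193.0], [105.0, 130.0]]
170 87 [(19, 71, 165), (19, 72, 166), (56, 11, 156), (60, 11, 167), (54, 9, 135), (42, 12, 106), (26, 25, 72), (18, 57, 76), (4, 120, 87), (6, 66, 62), (21, 168, 137), (17, 35, 144), (110, 171, 160), (110, 172, 160), (110, 173, 161)]
200 88 [(19, 73, 167), (20, 72, 167), (20, 70, 168), (60, 10, 154), (64, 11, 162), (60, 13, 140), (54, 12, 110), (23, 14, 71), (16, 50, 77), (3, 107, 81), (0, 56, 59), (140, 11, 70), (112, 121, 80), (113, 116, 81), (112, 121, 80)]
230 99 [(19, 74, 166), (19, 72, 164), (19, 71, 165), (19, 70, 164), (43, 12, 145), (64, 13, 160), (60, 9, 144), (60, 9, 116), (38, 13, 77), (17, 50, 72), (3, 100, 74), (178, 54, 57), (22, 201, 220), (20, 142, 165), (110, 175, 160)]
270 86 [(21, 154, 104), (21, 156, 103), (21, 154, 104), (20, 151, 105), (20, 151, 105), (21, 145, 104), (75, 13, 154), (71, 13, 157), (75, 11, 136), (60, 7, 104), (60, 7, 70), (113, 112, 84), (112, 104, 81), (113, 104, 81), (112, 107, 81)]
```

Emit:
send_rows(rows=[0,0,0,0,0.18,0.27,0,0,0,0,0,0.18,0.27,0,0,0,0,0,0.19,0.27,0,0,0,0,0,0.19,0.27,0,0,0,0,0,0.23,0.36,0,0,0,0,0,0.23,0.36,0,0,0,0,0,0.23,0.36,0,0,0,0,0,0.23,0.37,0,0,0,0,0,0.2,0.38,0,0,0,0,0,0.2,0.38,0,0,0,0,0,0.19,0.38,0,0,0,0,0,0.19,0.39,0])

```text
time: 22.25
ee_pos: [0.5664, 0.0635, 0.1132]
eef_rot: [179.9, 0.1, 171.6]
wrist_force: [1.7, 4.6, 1.1]
opening: 0.0104
grasp_force: 30.8
```

Emit:
send_rows(rows=[0,0,0,0,0.16,0.4,0,0,0,0,0,0.16,0.4,0,0,0,0,0,0.16,0.4,0,0,0,0,0,0.16,0.38,0,0,0,0,0,0.13,0.41,0,0,0,0,0,0.13,0.41,0,0,0,0,0,0.07,0.25,0,0,0,0,0,0,0,0])

```text
time: 23.25
ee_pos: [0.5673, 0.072, 0.0859]
eef_rot: [180.0, -0.0, 171.6]
wrist_force: [1.4, 4.5, 0.5]
opening: 0.0102
grasp_force: 31.6
```

Run:
```python
from h import *
state();red('c2')
```

```text
{'time': 23.25, 'ee_pos': [0.5673, 0.072, 0.0859], 'eef_rot': [179.9851, -0.0095, 171.5829], 'wrist_force': [1.4361, 4.4953, 0.5184], 'ft_torque': [0.8476, -0.2602, 0.0065], 'opening': 0.0102, 'grasp_force': 31.5895}
wrist red [] green [[52, 161, 143, 93, 6950], [80, 264, 121, 88, 3787], [197, 347, 15, 10, 74]]
side red [[469, 113, 7, 11, 37], [248, 127, 15, 10, 92], [285, 304, 9, 4, 29]] green [[298, 157, 11, 12, 70], [318, 158, 15, 12, 116]]
top red [[539, 110, 27, 20, 287]] green [[51, 60, 14, 25, 115], [6, 84, 20, 21, 180], [25, 87, 37, 33, 115], [81, 133, 19, 10, 30], [83, 142, 20, 11, 37]]
```

Emit:
send_rows(rows=[0,0,0,0,0.03,0.25,0,0,0,0,0,0.02,0.15,0,0,0,0,0,0,0.1,0,0,0,0,0,0,0,0])

```text
time: 23.9
ee_pos: [0.5677, 0.073, 0.0816]
eef_rot: [179.9, 0.0, 171.6]
wrist_force: [1.3, 5.1, 2.3]
opening: 0.0103
grasp_force: 32.1
```

Emit:
send_rows(rows=[0,0,0,0,0,0.05,0,0,0,0,0,0,0,0])

```text
time: 24.15
ee_pos: [0.5677, 0.073, 0.0815]
eef_rot: [179.9, 0.1, 171.6]
wrist_force: [-0.4, 5.8, 4.9]
opening: 0.01
grasp_force: 32.3
```

Seated, foot on the stop. Release to a half-open claw and rise.

Emit:
send_rows(rows=[0,0,0,0,0,0,0.2,0,0,0,0,0,0,0.4,0,0,0,0,0,0,0.5,0,0,0,0,0,0,0.5,0,0,0,0,0,-1,0.5,0,0,0,0,0,-2,0.5,0,0,0,0,0,-4,0.5,0,0,0,0,0,-4,0.5,0,0,0,0,0,-4,0.5,0,0,0,0,0,-4,0.5,0,0,0,0,0,-2,0.5,0,0,0,0,0,0,0.5])

```text
time: 25.65
ee_pos: [0.5685, 0.0725, 0.2931]
eef_rot: [179.9, 0.3, 171.6]
wrist_force: [0.4, 0.4, -1.3]
opening: 0.0427
grasp_force: 0.0
```

Emit:
send_rows(rows=[0,0,0,0,-2,0,0.5,0,0,0,0,-4,0,0.5,0,0,0,0,-4,0,0.5,0,0,0,0,-2,0,0.5,0,0,0,0,0,0,0.5])

```text
time: 26.28
ee_pos: [0.5489, -0.0478, 0.2899]
eef_rot: [180.0, -0.1, 171.4]
wrist_force: [-0.5, -0.3, -0.6]
opening: 0.0431
grasp_force: 0.0
```

Run:
```python
from h import *
o=state();red('end');W=cam('wrist');a=cv2.imread('pics/end_wrist.png');h=cv2.cvtColor(a,cv2.COLOR_BGR2HSV)
for n,lo,hi in(('yellow',(20,120,80),(30,255,255)),('blue',(108,120,40),(120,255,255)),('card',(8,40,110),(19,120,230))):
    m=cv2.inRange(h,lo,hi);print(n,[x.tolist() for x in cv2.connectedComponentsWithStats(m)[2][1:] if x[4]>60])
print('expected bar, handle',proj(W,[[.5473+.146*x,-.0554+.989*x,z] for x,z in((.13,.12),(.003,.162))]).round(1).tolist())
b=[.5236,-.2236];ex=np.array([.146,.989]);ey=np.array([-.989,.146])
print('bin rim exp',proj(W,[np.r_[b+ex*x*.095+ey*y*.0825,.05] for x,y in((1,1),(1,-1),(-1,-1),(-1,1))]).round(0).tolist())
g=a.mean(2)
for y in(150,200):print(y,g[y,380:620:4].astype(int).tolist())
```

```text
{'time': 26.275, 'ee_pos': [0.5489, -0.0478, 0.2899], 'eef_rot': [179.9938, -0.0946, 171.4176], 'wrist_force': [-0.5009, -0.3235, -0.6446], 'ft_torque': [-0.0113, 0.0279, 0.0374], 'opening': 0.0431, 'grasp_force': 0.0}
wrist red [[56, 320, 46, 27, 623]] green [[0, 0, 66, 86, 1600], [0, 16, 9, 15, 45], [61, 64, 7, 13, 30], [325, 179, 57, 40, 1267]]
side red [[469, 112, 11, 16, 96], [248, 127, 15, 10, 92], [285, 304, 9, 4, 30]] green [[298, 158, 16, 12, 114], [318, 159, 15, 12, 115]]
top red [[540, 110, 26, 20, 251]] green [[57, 69, 7, 16, 39], [7, 85, 17, 12, 114], [53, 89, 8, 11, 29], [82, 133, 17, 8, 26], [82, 143, 21, 10, 35], [373, 175, 24, 21, 149]]
yellow [[104, 76, 148, 154, 14492]]
blue [[235, 115, 77, 99, 6652], [325, 114, 68, 112, 740], [325, 166, 62, 47, 510], [242, 219, 70, 4, 144]]
card [[263, 93, 38, 18, 650], [383, 94, 8, 19, 122], [172, 134, 22, 22, 134], [174, 164, 23, 18, 185], [183, 178, 23, 21, 195]]
expected bar, handle [[436.4, 168.5], [314.7, 177.9]]
bin rim exp [[250.0, 88.0], [258.0, 219.0], [118.0, 219.0], [96.0, 92.0]]
150 [44, 52, 48, 118, 116, 115, 116, 116, 115, 115, 117, 117, 114, 116, 74, 122, 132, 113, 114, 118, 115, 115, 117, 115, 114, 115, 114, 115, 115, 115, 114, 114, 114, 114, 115, 114, 114, 116, 115, 116, 115, 116, 116, 115, 115, 115, 114, 113, 114, 115, 115, 113, 114, 114, 113, 113, 114, 113, 113, 113]
200 [56, 50, 106, 115, 115, 116, 115, 116, 116, 116, 115, 114, 116, 92, 129, 125, 115, 113, 114, 116, 116, 116, 117, 115, 116, 115, 115, 114, 115, 115, 115, 115, 116, 115, 115, 116, 116, 116, 115, 116, 114, 113, 114, 114, 115, 115, 114, 115, 114, 114, 114, 114, 114, 114, 114, 114, 114, 114, 113, 113]
```

Emit:
send_rows(rows=[0,0,0,0,-3,0,0.5,0,0,0,0,-5,0,0.5,0,0,0,0,-5,0,0.5,0,0,0,0,-3,0,0.5,0,0,0,0,0,0,0.5])

```text
time: 27.05
ee_pos: [0.5264, -0.2055, 0.2903]
eef_rot: [180.0, -0.0, 171.5]
wrist_force: [-0.0, 0.5, -0.1]
opening: 0.0425
grasp_force: 0.0
```

Run:
```python
from h import *
o=state();W=cam('wrist');a=r.snapshot('wrist');cv2.imwrite('pics/bin_w.png',a);h=cv2.cvtColor(a,cv2.COLOR_BGR2HSV)
b=[.5236,-.2236];ex=np.array([.146,.989]);ey=np.array([-.989,.146])
rim=proj(W,[np.r_[b+ex*x*.095+ey*y*.0825,.05] for x,y in((1,1),(1,-1),(-1,-1),(-1,1))]);print(rim.round().tolist())
roi=np.zeros((400,640),np.uint8);cv2.fillConvexPoly(roi,rim.astype(np.int32),255)
x0,y0=np.maximum(rim.min(0).astype(int),0);x1,y1=rim.max(0).astype(int)
H,S,V=[h[...,i].astype(int) for i in range(3)]
ch=np.full(H.shape,'.');ch[(H>=19)&(H<=32)&(S>110)]='y';ch[((H<8)|(H>172))&(S>90)]='R';ch[(H>=8)&(H<19)&(S>30)]='c';ch[(H>=106)&(H<=122)&(S>110)]='B';ch[(S<35)&(V>140)]='w';ch[V<45]='k';ch[(H>=86)&(H<106)&(S>90)]='g'
for y in range(y0-10,y1+12,8):print(''.join(ch[y,x0-10:x1+160:5]))
cv2.imwrite('pics/bin_s.png',r.snapshot('side'))
```

```text
{'time': 27.05, 'ee_pos': [0.5264, -0.2055, 0.2903], 'eef_rot': [179.989, -0.015, 171.4812], 'wrist_force': [-0.0377, 0.5291, -0.0646], 'ft_torque': [0.041, -0.0751, -0.0374], 'opening': 0.0425, 'grasp_force': 0.0}
[[387.0, 88.0], [381.0, 219.0], [236.0, 219.0], [226.0, 88.0]]
....yyyyyyyyyyyyyyyyyyyyyyyyyyyyy..................................
....yyyyyyyyyyyyyyyyyyyyyyyyyyyyy..................................
....yyyyyyyyyyyyyyyyyyyyyyyyyyyyy....wccccccccccccccccc............
....yyyyyyyyyyyyyyyyyyyyyyyyyyyyy...cwcccccccccccccccccccccccc.....
....yyyyyyyyyyyyyyyyyyyyyyyyyyyy.....wcccccccccccccccccccccccc.....
.....yyyyyyy...........cyyyyyyyyc.BBBBBBBBBBBBBBBBBBBB....BBBBBBBB.
.....yyyyyyyy..........cyyyyyyyy..BBBBBBBBBBBBBBBBB...g.w.gggggggB.
.....yyyyyyyy..........cyyyyyyyy..BBBBBBBBBBBBBBBBB.....w.g.g.gg...
.....yyyyyyyy..........cyyyyyyyy..BBBBBBBBBBBBBBBBB..g...wwwwwgg...
.....yyyyyyyy..........cyyyyyyyy..BBBBBBBBBBBBBBBB...g...wwwwwggB..
.....yyyyyyyyyyyyyyyyyyyyyyyyyyy..BBBBBBBBBBBBBBBB.g.g...gggggggB..
.....yyyyyyyy..........yyyyyyyyy..B..BBBBBBBBBBBBBBBBB.w....B......
.....yyyyyyyy..........yyyyyyyyy..BBBBBBBBBBBBBBBB.cc.......B......
.....yyyyyyyy..........yyyyyyyyy..BBBBBBBBBBBBBBBB..g...gggggggB...
......yyyyyyy..........yyyyyyyyy..BBBBBBBBBBBBBBB...g........gg....
......yyyyyyy..........yyyyyyyyy.BBBBBBBBBBBBBBBB..gg.w.wwwwgg.....
......yyyyyyyyyyyyyyyyyyyyyyyyyy.BBBBBBBBBBBBBBBB...g.......ggB....
......yyyyyyyyyyyyyyyyyyyyyyyyyy.......BBBBBBBBBBB.g...gggggggB....
......yyyyyyyyyyyyyyyyyyyyyyyyyy...............BBBB................
.................................................BBB...............
```

```bash
python3 -c "
from station import r
print(r.job_done())"
```

```text
the job is handed in; nothing more can be done
None
```

The job is handed in: the last wrist-camera check showed both red boxes lying in the bin (flat, upside down) and both green boxes still behind the lip. The tray is level on the stand with its foot at the stop and the gripper is clear; the judge's result was not shown.

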